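# Pack the low garnish tin and put the lid on the kitchen box

## Task

One low yellow-capped tin is already in the white box. Stand the other low yellow-capped tin upright on the box's floor beside it (not the tall one, which would hold the lid up, nor the red-capped one), then put the blue lid on, centred and square on the box, so that it lies flat on the rim all round. Leave the tall tin and the red-capped tin where they stand.

Things in the scene. Friction and masses are not known exactly. Their poses are not given: they have to be found in the camera images.
- box: White plastic open-topped box, rectangular, fixed to the table: 180 (its x) by 140 (its y) by 65 high outside, walls and floor 6 thick, so inside 168 by 128 and 59 deep. Origin at the centre of its underside on the table; z up. The packed tin stands in its -x half; its +x half is empty.
- lid: Loose flat blue plastic lid, 210 (its x) by 165 (its y) by 6 thick, about 0.25 kg, without any lip; it starts flat on the table and belongs flat on top of the box with its long side along the box's long side (either way round). A black upright grip block stands at its centre: 70 long along the lid's x, 16 wide along its y, from 6 to 42 above the underside. Origin at the centre of the underside; z up.
- low_tin: The tin to pack: loose upright steel cylinder with a yellow cap and paper band, diameter 50, height 45, about 0.12 kg. Origin at the centre of its underside; z is its axis, up. It starts standing on the table.
- packed_tin: Identical low yellow-capped tin (diameter 50, height 45), loose, already standing on the floor of the box in its -x half. Origin at the centre of its underside; z up.
- tall_tin: Yellow-capped steel tin of the same diameter 50 but 95 high, too tall for the box; stands loose on the table and is to be left alone. Origin at the centre of its underside; z up.
- red_tin: Red-capped low steel tin, diameter 50, height 45, stands loose on the table and is to be left alone. Origin at the centre of its underside; z up.
Not all that is in view belongs to the job. Several things have the shape of the box; the one meant has the colours described above.

How it is judged:
On the way, in this order (a step that is already met when the one before it is completed fails the run):
1. the low yellow-capped tin stands released on the floor of the box (x of low_tin in the frame of box between -0.065 and 0.065 m and y of low_tin in the frame of box between -0.045 and 0.045 m and z of low_tin in the frame of box below 0.012 m and angle between low_tin's own z axis and vertical below 0.17 rad and contact force between the fingers and low_tin below 0.1 N), for 0.2 s.
2. the lid lies flat on the rim of the box (horizontal distance between lid and box below 0.015 m and angle between the x axis of lid and the x axis of box, either way round below 0.18 rad and z of lid in the frame of box between 0.061 and 0.069 m and angle between lid's own z axis and vertical below 0.04 rad), for 0.2 s.
At the end, for the whole second after the job is handed in: Both low yellow-capped tins stand on the floor of the box, upright within 10 degrees; the lid lies at rest flat on the rim (within 4 mm in height and 2 degrees of level), its centre within 15 mm of the box's centre and its long side within 10 degrees of the box's (all of step 2 and x of low_tin in the frame of box between -0.065 and 0.065 m and y of low_tin in the frame of box between -0.045 and 0.045 m and z of each of low_tin, packed_tin in the frame of box below 0.012 m and angle between each of low_tin, packed_tin's own z axis and vertical below 0.17 rad and x of packed_tin in the frame of box between -0.065 and 0.065 m and y of packed_tin in the frame of box between -0.045 and 0.045 m and linear speed of each of lid, low_tin below 0.02 m/s); the robot touches nothing.
It fails at once if the tall tin is shifted more than 40 mm or knocked over (distance of tall_tin from where it was at the start of the episode above 0.04 m or angle between tall_tin's own z axis and vertical above 0.5 rad).
It fails at once if the red-capped tin is shifted more than 40 mm or knocked over (distance of red_tin from where it was at the start of the episode above 0.04 m or angle between red_tin's own z axis and vertical above 0.5 rad).
It also fails if it takes over 62 s, if anything falls off the work surface, if the arm or the gripper's body presses on something with over 40 N, if the wrist force passes 120 N, or if a joint passes its speed limit or range.

## Robot

A 7-joint arm with a two-finger parallel gripper is mounted at the origin on the work surface. World frame = base frame: x ahead of the robot, y to its left, z up, the work surface at z = 0. Lengths are in m, angles in rad, forces in N, time in s.
With the tool pointing down it reaches from about 0.425 to 0.925 m from the base axis. Payload 6.8 kg.
Tool frame: the origin (TCP) lies between the finger pads; the fingertips stand 14 mm ahead of it and the grasp point (between the pads) lies 5 mm behind it; z points along the fingers, y is the line along which they close (so a half turn about z gives the same grasp; the last joint's range is limited). The gripper opens to 85 mm and grips with 20 to 120 N. Pads are 22 mm wide; open, the fingers measure 114 mm over their backs; the gripper's body (76 mm by 85 mm) begins 54 mm behind the grasp point. The pads swing forward as they close: fully open they stand 13 mm farther back than shut.
Start: joints at [-1.323, 0.477, 0.022, 1.555, -0.011, 1.109, -0.083], TCP at [0.235, 0.633, 0.214] pointing down, gripper open.
Joint ranges: [-2.96, 2.96], [-0.34, 2.1], [-1.41, 1.46], [0.24, 2.44], [-1.37, 4.51], [0.17, 1.92], [-2.96, 2.96]. Speed limits (rad/s): [2.39, 2.39, 3.14, 3.14, 3.14, 3.14, 3.14].

## Interface

Orientations are given as a rotation vector (axis times angle).
In Python, from bench import r, eyes, ticket gives the robot as it stands. The module is installed in compiled form; this text tells all that it offers.
- The arm moves only by the tool arm_command, never from a script. Its argument "plan" is text: rows parted by semicolons, each of 4 numbers parted by spaces: the shift along the tool's x, y, z in m, then the turn about the tool's z in degrees. In form: tx ty tz yaw; .... A call has 1 to 20 rows; each row shifts and turns the commanded pose from where the row before left it, along the tool's axes as they then stand; what a row does not reach is not made up. A row lasts 1/8 s, in which the tool goes at most 62.5 mm and 10.7 degrees, less where a joint would pass 70% of its speed; a pose out of reach is approached as far as the arm can. A call is refused whole if a number of a shift passes 0.0625 or a number of a turn 10.7, either way. A call with a gripper value outside its range is refused whole. "hand" is the closure, from -1 (fully open) to 1 (shut), set as the call begins (left out, the last holds). The fingers move at their own pace and stop on an object; "grip_force" is the grip in N (left out, the last holds). Time passes only in rows, so rows that do not move let the fingers close. It gives the time, the measured TCP pose, the force, the opening and the grip force at its end, in the units of the state.
- r.get_obs(): the state, without advancing time (a new reading comes with each control period).
- eyes.grab_frame(name): name is "side" or "top" or "wrist"; returns (picture, depth): 400x640x3 uint8, red, green, blue; 400x640 float32, m along the optical axis (not along the pixel's ray), 0 where there is no reading.
- eyes.calibration(name): a dict with "fov_y" (degrees; the focal length in pixels is half the picture's height over the tangent of half this angle, whatever the lens; pixels are square), "cx", "cy" (the principal point, pixels), "origin" and "attitude" of the camera in the world; the wrist camera has in their place "tool_from_camera" (4x4, takes a point from camera to tool coordinates, whose origin is the TCP and whose axes are the flange's). Camera axes: x right, y up, looking along -z (the intrinsics and any distortion apply to the point x, -y, -z); pixel columns grow to the right and rows downward; lengths in m; the calibration is good to about 2 mm. A picture is of the moment at which its call begins: read the wrist's pose just before it. calibration takes no time and is no camera call.
- ticket.hand_in(): hands the job in; it is judged then, once.
The state is a dict: "clock": time; "joints": joint angles; "qvel": joint speeds; "tau": joint torques, N m; "tcp_pos": TCP position; "orientation": TCP orientation; "contact_force": force on the tool from outside, world axes, zero at the start; "moment": the same for the moment, N m; "grip_width": finger opening in m; "gripper_force": force on a finger pad.
Only numpy, scipy, OpenCV 4.12 (cv2) and the standard library are available. Lean on these libraries where they do the work, as an engineer would, in place of code of your own. Each camera call takes 0.05 s, during which the arm holds its last target. There are 200 camera calls.

## Working session

There is one attempt and no reset: what is moved stays moved. The work goes in short steps, Python scripts to look and compute and a tool call to move; the robot and the scene stay as the last step left them, time stands still between calls to the robot, and variables do not carry over. Pictures are saved under pics/ and viewed, at most 10 in all, crops included, and the job is handed in when it is done.

Besides the shell and the picture viewer there is one more tool, called after "Call:" as a command line: name --argument value ..., lists and objects as JSON in quotes. arm_command: Moves the arm, as the interface text tells. Its arguments: {"type":"object","properties":{"plan":{"type":"string"},"hand":{"type":"number"},"grip_force":{"type":"number"}},"required":["plan"]}

```bash
mkdir -p pics
python3 - <<'E'
from bench import r,eyes,ticket
import cv2,numpy as np
print(r.get_obs())
for n in ("top","side"):
    p,d=eyes.grab_frame(n); print(n,eyes.calibration(n)); cv2.imwrite(f"pics/{n}0.png",p[:,:,::-1]); np.save(f"pics/{n}0.npy",d)
print(eyes.calibration("wrist"))
E
```

```text
{'clock': 0.0, 'joints': array([-1.3230852 ,  0.47780403,  0.02233382,  1.55644833, -0.01149963,
        1.10930853, -0.08309428]), 'qvel': array([ 0.00107097, -0.00044779, -0.00016129, -0.00102036,  0.00108761,
       -0.00077196,  0.0009617 ]), 'tau': array([-6.25561788e-04, -5.96433735e+01,  1.60685442e+00, -2.81193066e+01,
        1.22657191e-02,  9.22963925e-03, -4.78505427e-06]), 'tcp_pos': array([0.23493181, 0.63212959, 0.21332432]), 'orientation': array([-5.55878303e-01, -3.09182600e+00,  2.87451400e-03]), 'contact_force': array([ 0.29029552,  0.79380174, -0.03201506]), 'moment': array([ 0.03276016, -0.02878674,  0.05224672]), 'gripper_force': 0.0, 'grip_width': 0.08561043124171701}
top {'fov_y': 52.078941714900665, 'cx': 327.61711078688, 'cy': 198.80729053911259, 'origin': array([ 0.25681928, -0.06497727,  1.05506384]), 'attitude': array([ 0.18701742, -0.18706331, -1.54240131])}
side {'fov_y': 46.36073517134502, 'cx': 320.3270988598016, 'cy': 193.2536492429069, 'origin': array([-0.04596608, -1.00241439,  0.86541876]), 'attitude': array([ 0.90471822, -0.23975049, -0.44073675])}
{'fov_y': 62.69118575042246, 'cx': 315.072945933414, 'cy': 199.88493665455417, 'tool_from_camera': array([[ 5.78846325e-04,  9.46962408e-01,  3.21343840e-01,
         8.36757960e-02],
       [ 9.99999832e-01, -5.46233534e-04, -1.91643958e-04,
        -1.19489373e-03],
       [-5.95084302e-06,  3.21343897e-01, -9.46962565e-01,
        -1.60073273e-01],
       [ 0.00000000e+00,  0.00000000e+00,  0.00000000e+00,
         1.00000000e+00]])}
```

View pics/top0.png

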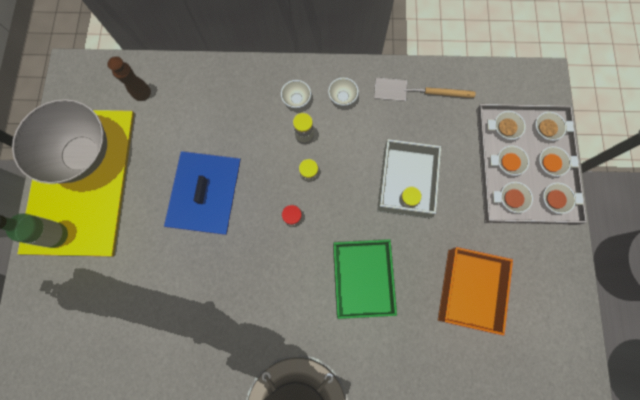

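View pics/side0.png

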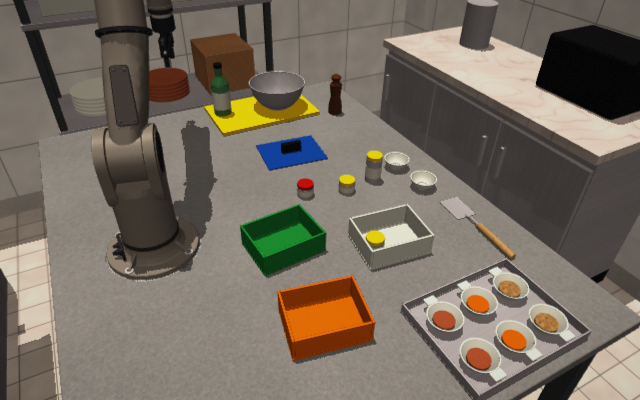

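The top view shows the candidates for the low tin:
- (309,169): a low tin with a yellow cap.
- (303,122): a yellow cap on a visible tall body, so this is the tall tin.
- (411,196): the tin already packed in the white box.
- (291,215): the red-capped tin.

The description fits (309,169). The white box is at (411,177), and the green and orange boxes are decoys. The blue lid is at (203,192).

```bash
cat > h.py <<'E'
import numpy as np,cv2
from scipy.spatial.transform import Rotation as R
from bench import r,eyes,ticket
def cam(n,obs=None):
    c=eyes.calibration(n); f=200/np.tan(np.radians(c['fov_y'])/2)
    if n=='wrist':
        T=c['tool_from_camera']; Rt=R.from_rotvec(obs['orientation']).as_matrix()
        return f,c['cx'],c['cy'],Rt@T[:3,:3],Rt@T[:3,3]+obs['tcp_pos']
    return f,c['cx'],c['cy'],R.from_rotvec(c['attitude']).as_matrix(),c['origin']
def ray(C,uv,z):
    f,cx,cy,A,o=C; uv=np.atleast_2d(uv).astype(float)
    d=np.c_[(uv[:,0]-cx)/f,-(uv[:,1]-cy)/f,-np.ones(len(uv))]@A.T
    return o+d*((z-o[2])/d[:,2])[:,None]
def cloud(C,d):
    f,cx,cy,A,o=C; v,u=np.mgrid[:400,:640]
    return np.stack([(u-cx)/f*d,-(v-cy)/f*d,-d],-1)@A.T+o
def mask(p,col):
    h=cv2.cvtColor(p,cv2.COLOR_RGB2HSV); H,S,V=h[...,0].astype(int),h[...,1],h[...,2]
    rng={'yellow':(24,36),'blue':(105,125),'red':(0,6)}[col]
    return ((H>=rng[0])&(H<=rng[1])&(S>150)&(V>60)).astype(np.uint8)
def blobs(m,amin=60):
    cs,_=cv2.findContours(m,cv2.RETR_EXTERNAL,cv2.CHAIN_APPROX_NONE)
    return [c[:,0] for c in cs if cv2.contourArea(c)>amin]
def rect(P):
    (c,s,a)=cv2.minAreaRect((P[:,:2]*1000).astype(np.float32))
    if s[0]<s[1]: a+=90; s=s[::-1]
    return np.round(c,1),np.round(s,1),round((a+90)%180-90,1)
E
python3 - <<'E'
from h import *
p=cv2.imread('pics/top0.png')[:,:,::-1].copy(); d=np.load('pics/top0.npy'); C=cam('top'); W=cloud(C,d)
print('table z',np.median(W[300:330,420:440,2]))
for col in('yellow','red','blue'):
    for c in blobs(mask(p,col)):
        m=np.zeros((400,640),np.uint8); cv2.drawContours(m,[c],-1,1,-1); z=np.median(W[m>0][:,2])
        print(col,c.mean(0),cv2.contourArea(c),'z',z,rect(ray(C,c,z)))
# box by height of rim
m=((W[...,2]>.05)&(W[...,2]<.08)).astype(np.uint8); m[:,:370]=0;m[:,455:]=0;m[:125]=0;m[228:]=0
c=max(blobs(m),key=len); print('box',rect(ray(C,c,.065)),rect(W[m>0]))
big=cv2.resize(p[95:235,270:450],None,fx=4,fy=4,interpolation=cv2.INTER_CUBIC); cv2.imwrite('pics/crop1.png',big[:,:,::-1])
o=r.get_obs(); print(R.from_rotvec(o['orientation']).as_matrix().round(3))
E
```

```text
table z -8.898339858243176e-05
yellow [411.18367347 196.18367347] 229.5 z 0.05096376896249821 (array([ 512.9, -273.8]), array([45. , 43.5]), -26.7)
yellow [308.08333333 168.0625    ] 229.0 z 0.04506632934341903 (array([583.8, -10.2]), array([45.7, 44.7]), 45.4)
yellow [302.52 122.  ] 239.0 z 0.09501567946453293 (array([689.4,   4.9]), array([49.1, 43.1]), 1.7)
yellow [ 82.87142857 194.77142857] 7381.0 z 0.01529352297383979 (array([549.3, 598.2]), array([398.6, 243.1]), 0.1)
red [291.25490196 214.31372549] 243.5 z 0.04502992006315454 (array([460.4,  28.8]), array([45.5, 43.6]), -88.8)
blue [202.44656489 192.73664122] 4391.0 z 0.006388877593902054 (array([525. , 268.4]), array([204.1, 160.6]), -6.2)
box (array([ 562.8, -270. ]), array([182.9, 141.1]), -6.7) (array([ 564.5, -271.3]), array([181.7, 140.7]), -6.7)
[[-0.937  0.348 -0.   ]
 [ 0.348  0.937 -0.002]
 [-0.    -0.002 -1.   ]]
```

View pics/crop1.png

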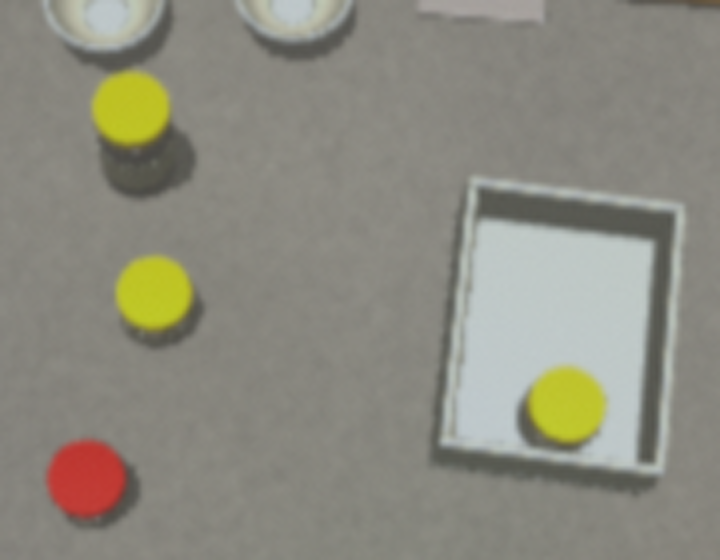

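The crop confirms the choice: the target is the low tin at crop (154,292), the tall one is at (131,108) with its body visible, the red one is at (87,478), and the packed one is at (566,404) in the white box. Box yaw is about -6.7°, so I turn the tool to match and move over the tin.

Call:
arm_command --plan "0 0 0 -6.85;0 0 0 -6.85;-0.0234 -0.0332 0.0035 0;-0.0234 -0.0332 0.0035 0;-0.0234 -0.0332 0.0035 0;-0.0234 -0.0332 0.0035 0;-0.0234 -0.0332 0.0035 0;-0.0234 -0.0332 0.0035 0;-0.0234 -0.0332 0.0035 0;-0.0234 -0.0332 0.0035 0;-0.0234 -0.0332 0.0035 0;-0.0234 -0.0332 0.0035 0;-0.0234 -0.0332 0.0035 0;-0.0234 -0.0332 0.0035 0;-0.0234 -0.0332 0.0035 0;-0.0234 -0.0332 0.0035 0;-0.0234 -0.0332 0.0035 0;-0.0234 -0.0332 0.0035 0;-0.0234 -0.0332 0.0035 0;-0.0234 -0.0332 0.0035 0" --hand -1

```text
clock: 2.6
tcp_pos: [0.5841, -0.0109, 0.1508]
orientation: [-0.183, -3.136, -0.0]
contact_force: [0.3, 0.5, 1.2]
grip_width: 0.0854
gripper_force: 0.0
```

```bash
cat > look.py <<'E'
from h import *
import sys
o=r.get_obs(); p,d=eyes.grab_frame('wrist'); C=cam('wrist',o); W=cloud(C,d); cv2.imwrite(f'pics/{sys.argv[1]}.png',p[:,:,::-1])
M=R.from_rotvec(o['orientation']).as_matrix()
print(o['clock'],o['tcp_pos'].round(4),'tool x yaw',np.degrees(np.arctan2(M[1,0],M[0,0])).round(2),'tilt',M[:,2].round(4),o['grip_width'])
for col in('yellow','red','blue'):
    for c in blobs(mask(p,col),300):
        m=np.zeros((400,640),np.uint8); cv2.drawContours(m,[c],-1,1,-1); z=np.median(W[m>0][:,2])
        P=ray(C,c,z); q=cv2.minEnclosingCircle((P[:,:2]*1000).astype(np.float32))
        print(col,c.mean(0).round(),c.min(0),c.max(0),'z',z.round(4),rect(P),'circle',np.round(q[0],1),round(q[1],1),'tool-frame offset mm',(M.T@(np.r_[np.array(rect(P)[0])/1000,0]-np.r_[o['tcp_pos'][:2],0])*1000).round(1)[:2])
E
python3 look.py w1
```

```text
2.6 [ 0.5841 -0.0109  0.1508] tool x yaw 173.33 tilt [-6.e-04  1.e-04 -1.e+00] 0.08541932132575315
red [344.  29.] [312   0] [376  63] z 0.0453 (array([464.6,  23.3]), array([46.6, 41.3]), 83.4) circle [461.7  23.5] 23.9 tool-frame offset mm [122.7  20.1]
blue [581. 102.] [507   0] [639 193] z 0.0063 (array([543.2, 244.1]), array([165.1, 128.9]), -6.1) circle [543.  244.6] 104.3 tool-frame offset mm [ 70.3 248.5]
```

View pics/w1.png

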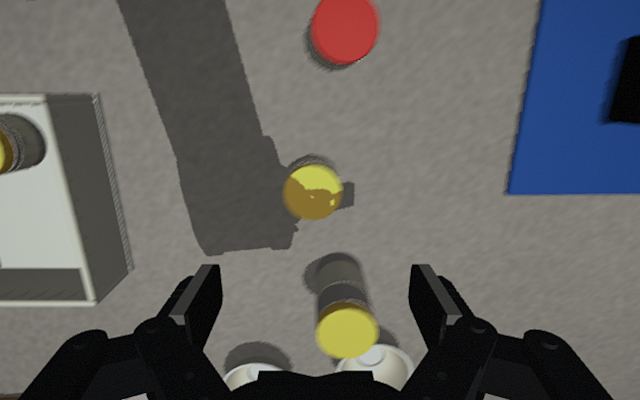

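The low tin's cap is at (313,192), half in shadow. The tall tin is at (347,332), in line between the fingers in the picture but farther off. The red tin is at (344,29). I widen the yellow mask and measure both.

```bash
sed -i "s/'yellow':(24,36)/'yellow':(18,36)/; s/(S>150)/(S>120)/" h.py; python3 look.py w2 | grep -v blue
```

```text
2.65 [ 0.586  -0.0176  0.1508] tool x yaw 172.97 tilt [ 0.0013 -0.0039 -1.    ] 0.0855666695518997
yellow [357. 325.] [328 297] [388 353] z 0.0951 (array([685. ,   3.8]), array([54.4, 48.3]), -6.3) circle [685.    2.5] 27.7 tool-frame offset mm [-95.6  33.4]
yellow [322. 186.] [294 158] [351 215] z 0.0453 (array([581.9, -12.1]), array([49.1, 49.1]), -31.1) circle [581.8 -12.2] 25.2 tool-frame offset mm [4.7 5. ]
yellow [  8. 147.] [  0 117] [ 23 173] z 0.0502 (array([ 518.7, -255. ]), array([46.7, 17.7]), -24.3) circle [ 515. -263.] 23.3 tool-frame offset mm [  37.7 -243.8]
red [356.  23.] [322   0] [390  56] z 0.0453 (array([465.6,  25.6]), array([49.1, 36.4]), 83.0) circle [459.9  26.3] 24.7 tool-frame offset mm [124.8  28.2]
```

Call:
arm_command --plan "0 0 0 0;0 0 0 0;0 0 0 0;0 0 0 0"

```text
clock: 3.2
tcp_pos: [0.5838, -0.0091, 0.1514]
orientation: [0.181, 3.136, 0.0]
contact_force: [0.4, 1.0, 0.1]
grip_width: 0.0854
gripper_force: 0.0
```

```bash
python3 look.py w3 | grep -v blue
```

```text
3.2 [ 0.5838 -0.0091  0.1514] tool x yaw 173.38 tilt [ 1.e-04  3.e-04 -1.e+00] 0.08540233615411784
yellow [346. 329.] [317 300] [376 356] z 0.0951 (array([684.9,   4. ]), array([54.8, 47.9]), -6.5) circle [685.    2.8] 27.8 tool-frame offset mm [-99.   24.6]
yellow [312. 190.] [284 162] [341 218] z 0.0453 (array([581.7, -11.9]), array([49.7, 48.6]), -6.6) circle [581.8 -12.1] 25.0 tool-frame offset mm [ 1.7 -3.1]
yellow [  5. 150.] [  0 126] [ 14 171] z 0.0471 (array([ 519.3, -253.4]), array([38.1, 10.9]), -23.7) circle [ 517.1 -258.4] 19.1 tool-frame offset mm [  35.9 -250.1]
red [345.  27.] [312   0] [378  62] z 0.0454 (array([463.9,  25.9]), array([48.1, 40.6]), 83.4) circle [459.9  26.5] 24.6 tool-frame offset mm [123.1  20.9]
```

Call:
arm_command --plan "0.0015 -0.003 0.02 0;0 0 0.025 0;0 0 0.025 0;0 0 0.025 0;0 0 0.017 0;0 0 0.0124 0;0 0 0 0;0 0 0 0"

```text
clock: 4.25
tcp_pos: [0.5826, -0.0127, 0.0276]
orientation: [0.183, 3.135, 0.0]
contact_force: [-0.4, 0.4, 0.1]
grip_width: 0.0854
gripper_force: 0.0
```

Call:
arm_command --plan "0 0 0 0;0 0 0 0;0 0 0 0;0 0 0 0;0 0 0 0;0 0 0 0;0 0 0 0;0 0 0 0" --hand 1 --grip_force 40

```text
clock: 5.25
tcp_pos: [0.5835, -0.0129, 0.0281]
orientation: [0.184, 3.133, 0.0]
contact_force: [-0.2, -0.2, 6.1]
grip_width: -0.0001
gripper_force: 3.4
```

Call:
arm_command --plan "0 0 -0.01 0;0 0 -0.02 0;0 0 -0.03 0;0 0 -0.03 0;0 0 -0.03 0;0 0 -0.02 0;0 0 -0.01 0;0 0 0 0;0 0 0 0;0 0 0 0"

```text
clock: 6.5
tcp_pos: [0.5814, -0.0127, 0.1759]
orientation: [-0.183, -3.135, 0.001]
contact_force: [1.0, 0.3, 0.5]
grip_width: 0.0
gripper_force: 0.0
```

```bash
python3 look.py w4 | grep -v blue
```

```text
6.5 [ 0.5814 -0.0127  0.1759] tool x yaw 173.32 tilt [-1.7e-03 -2.0e-04 -1.0e+00] 2.0136371956075327e-05
yellow [362. 298.] [349 286] [375 310] z 0.095 (array([672.9,  16.1]), array([33.8, 14.2]), 34.9) circle [672.6  16.7] 16.9 tool-frame offset mm [-87.5  39.2]
yellow [317. 185.] [291 159] [343 210] z 0.0452 (array([581.7, -11.9]), array([48.8, 48.2]), -6.6) circle [582.  -11.8] 25.0 tool-frame offset mm [-0.2  0.8]
yellow [ 17. 145.] [  0 116] [ 42 171] z 0.051 (array([ 516.5, -263.5]), array([51. , 35.2]), -23.7) circle [ 515.2 -269.5] 26.7 tool-frame offset mm [  35.3 -256.7]
red [347.  33.] [317   0] [377  67] z 0.0454 (array([460.2,  26.3]), array([48.3, 48.2]), -6.5) circle [459.8  26.4] 24.6 tool-frame offset mm [125.   24.6]
```

View pics/w4.png

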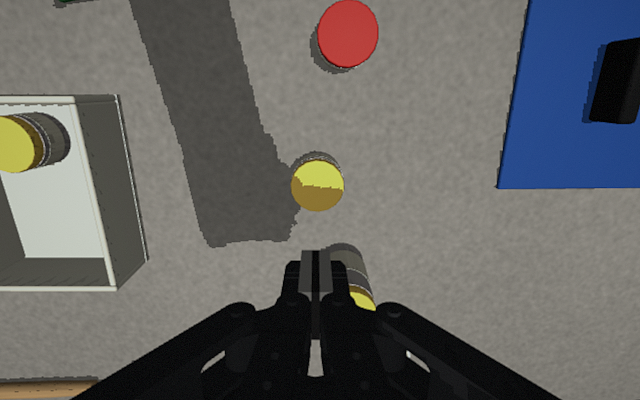

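Run:
```python
from h import *
o=r.get_obs(); p,d=eyes.grab_frame('wrist'); f,cx,cy,_,_=cam('wrist',o); T=eyes.calibration('wrist')['tool_from_camera']
W=cloud((f,cx,cy,T[:3,:3],T[:3,3]),d)
for v in range(244,300,6): print(v,[tuple((W[v,u]*1000).round(0).astype(int)) for u in (290,308,320,335)])
m=(d>0)&(d<.26); print((W[m]*1000).max(0))
```

```text
244 [(np.int64(-83), np.int64(-29), np.int64(176)), (np.int64(-83), np.int64(-9), np.int64(176)), (np.int64(-83), np.int64(5), np.int64(176)), (np.int64(-81), np.int64(21), np.int64(172))]
250 [(np.int64(-91), np.int64(-29), np.int64(177)), (np.int64(13), np.int64(-4), np.int64(-22)), (np.int64(12), np.int64(1), np.int64(-21)), (np.int64(-82), np.int64(21), np.int64(159))]
256 [(np.int64(-98), np.int64(-30), np.int64(176)), (np.int64(12), np.int64(-4), np.int64(-28)), (np.int64(12), np.int64(1), np.int64(-28)), (np.int64(-81), np.int64(20), np.int64(144))]
262 [(np.int64(8), np.int64(-13), np.int64(-25)), (np.int64(12), np.int64(-4), np.int64(-33)), (np.int64(13), np.int64(1), np.int64(-35)), (np.int64(8), np.int64(8), np.int64(-26))]
268 [(np.int64(8), np.int64(-12), np.int64(-31)), (np.int64(13), np.int64(-4), np.int64(-39)), (np.int64(12), np.int64(1), np.int64(-38)), (np.int64(8), np.int64(8), np.int64(-32))]
274 [(np.int64(8), np.int64(-12), np.int64(-36)), (np.int64(12), np.int64(-4), np.int64(-43)), (np.int64(12), np.int64(1), np.int64(-43)), (np.int64(8), np.int64(8), np.int64(-36))]
280 [(np.int64(9), np.int64(-11), np.int64(-42)), (np.int64(12), np.int64(-4), np.int64(-46)), (np.int64(12), np.int64(1), np.int64(-47)), (np.int64(8), np.int64(7), np.int64(-40))]
286 [(np.int64(9), np.int64(-11), np.int64(-46)), (np.int64(12), np.int64(-4), np.int64(-51)), (np.int64(12), np.int64(1), np.int64(-51)), (np.int64(8), np.int64(7), np.int64(-46))]
292 [(np.int64(13), np.int64(-10), np.int64(-56)), (np.int64(12), np.int64(-4), np.int64(-54)), (np.int64(12), np.int64(1), np.int64(-55)), (np.int64(13), np.int64(6), np.int64(-57))]
298 [(np.int64(15), np.int64(-10), np.int64(-63)), (np.int64(13), np.int64(-3), np.int64(-60)), (np.int64(9), np.int64(1), np.int64(-55)), (np.int64(15), np.int64(6), np.int64(-63))]
[149.24776561  58.89610689 133.78367836]
```

The depth picture shows the shut fingertips about 20 mm behind the stated TCP, where the text says 14 mm ahead. The fingers therefore closed just over the cap. The tin hasn't moved, so I'll go 34 mm lower.

Call:
arm_command --plan "0 0 0 0;0 0.002 0 0;0 0 0 0;0 0 0 0;0 0 0 0;0 0 0.02 0;0 0 0.03 0;0 0 0.03 0;0 0 0.03 0;0 0 0.025 0;0 0 0.02 0;0 0 0.015 0;0 0 0.01 0;0 0 0.004 0;0 0 0 0;0 0 0 0" --hand -1

```text
clock: 8.6
tcp_pos: [0.5827, -0.0107, -0.0065]
orientation: [0.183, 3.135, 0.0]
contact_force: [-0.2, -0.7, 0.9]
grip_width: 0.0852
gripper_force: 0.0
```

Call:
arm_command --plan "0 0 0 0;0 0 0 0;0 0 0 0;0 0 0 0;0 0 0 0;0 0 0 0" --hand 1 --grip_force 40

```text
clock: 9.35
tcp_pos: [0.5826, -0.0106, -0.0066]
orientation: [0.183, 3.136, 0.0]
contact_force: [-1.2, 0.8, 6.2]
grip_width: 0.0491
gripper_force: 41.4
```

Call:
arm_command --plan "0 0 -0.01 0;0 0 -0.02 0;0 0 -0.03 0;0 0 -0.03 0;0 0 -0.03 0;0 0 -0.02 0;0 0 -0.01 0;0 0 0 0;0 0 0 0;0 0 0 0"

```text
clock: 10.6
tcp_pos: [0.5816, -0.0107, 0.142]
orientation: [-0.183, -3.135, 0.001]
contact_force: [-0.2, 0.2, -2.5]
grip_width: 0.049
gripper_force: 41.5
```

```bash
python3 look.py w5 | grep -v blue
python3 - <<'E'
from h import *
o=r.get_obs(); M=R.from_rotvec(o['orientation']).as_matrix()
p,d=eyes.grab_frame('wrist'); C=cam('wrist',o); W=cloud(C,d)
m=((W[...,2]>.06)&(W[...,2]<.07)&(W[...,1]<-.18)&(d>.0)).astype(np.uint8); P=W[m>0]
print('box pts',len(P),rect(P))
b=np.array([.5635,-.2707]); a=np.radians(-6.7); t=b+.045*np.array([np.cos(a),np.sin(a)])
print(t, M.T@np.r_[t-o['tcp_pos'][:2],0])
E
```

```text
10.6 [ 0.5816 -0.0107  0.142 ] tool x yaw 173.31 tilt [-1.7e-03 -2.0e-04 -1.0e+00] 0.04899511043504963
yellow [319. 310.] [253 248] [380 368] z 0.1938 (array([581.9, -11.7]), array([57.9, 48.9]), 0.9) circle [582.3  -7.3] 30.2 tool-frame offset mm [-0.4 -1. ]
red [349.  28.] [314   0] [383  64] z 0.0454 (array([463.9,  25.8]), array([48.6, 40.6]), 83.3) circle [460.1  26.3] 24.6 tool-frame offset mm [121.2  22.5]
box pts 3602 (array([ 565.4, -243.7]), array([180.1,  83. ]), -7.0)
[ 0.60819268 -0.27595018] [-5.71355644e-02 -2.60348381e-01  3.08440326e-05]
```

Call:
arm_command --plan "-0.003 -0.012 0 0;-0.005 -0.02 0 0;-0.007 -0.03 0 0;-0.008 -0.036 0 0;-0.008 -0.036 0 0;-0.008 -0.036 0 0;-0.007 -0.034 0 0;-0.005 -0.026 0 0;-0.004 -0.018 0 0;-0.002 -0.0115 0 0;0 0 0 0;0 0 0 0;0 0 0 0;0 0 0 0"

```text
clock: 12.45
tcp_pos: [0.6088, -0.2743, 0.1429]
orientation: [0.182, 3.136, 0.0]
contact_force: [1.2, -0.1, -1.6]
grip_width: 0.0491
gripper_force: 41.6
```

```bash
python3 look.py w6 | grep -v blue
python3 - <<'E'
from h import *
o=r.get_obs(); M=R.from_rotvec(o['orientation']).as_matrix()
p,d=eyes.grab_frame('wrist'); C=cam('wrist',o); W=cloud(C,d)
m=((W[...,2]>.06)&(W[...,2]<.07)&(W[...,1]<-.18)&(d>0)); P=W[m]
(c,s,a)=rect(P);print('box pts',len(P),c,s,a)
E
```

```text
12.45 [ 0.6088 -0.2743  0.1429] tool x yaw 173.37 tilt [ 1.e-04  3.e-04 -1.e+00] 0.049107263155231465
yellow [315. 306.] [253 247] [376 363] z 0.1947 (array([ 606.7, -275.5]), array([53., 49.]), 7.6) circle [ 606.7 -274.9] 27.0 tool-frame offset mm [ 2.  -1.5]
yellow [297.  71.] [263  35] [331 107] z 0.0513 (array([ 512.9, -277.1]), array([48.7, 48. ]), 83.4) circle [ 512.6 -276.9] 24.4 tool-frame offset mm [ 95.  -13.9]
box pts 7643 [ 561.2 -273.5] [180.1 140.4] -6.8
```

View pics/w6.png

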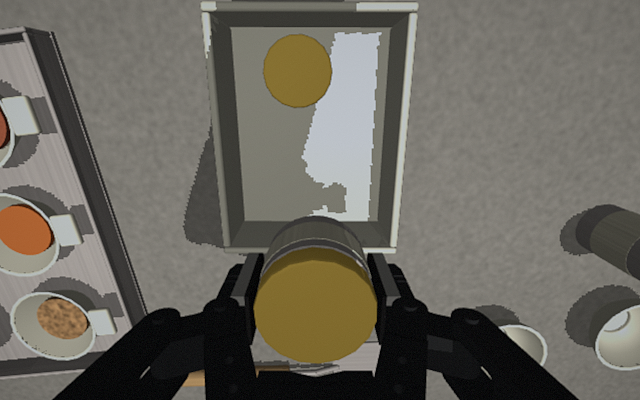

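The wrist view shows the held tin at (315,306), the box interior clear below it, and the packed tin at (297,71). The box centre measures (0.561, -0.2735). Lowering with a -3.4 mm shift in y.

Call:
arm_command --plan "0 -0.0034 0.01 0;0 0 0.02 0;0 0 0.025 0;0 0 0.025 0;0 0 0.02 0;0 0 0.015 0;0 0 0.011 0;0 0 0.008 0;0 0 0.005 0;0 0 0.003 0;0 0 0 0;0 0 0 0;0 0 0 0"

```text
clock: 14.18
tcp_pos: [0.6085, -0.2785, 0.0012]
orientation: [0.183, 3.136, -0.0]
contact_force: [-0.8, 0.6, -0.4]
grip_width: 0.0491
gripper_force: 41.6
```

Call:
arm_command --plan "0 0 0.001 0;0 0 0.0007 0;0 0 0 0;0 0 0 0"

```text
clock: 14.68
tcp_pos: [0.6083, -0.2784, -0.0006]
orientation: [0.183, 3.136, 0.0]
contact_force: [-1.5, 0.9, 3.0]
grip_width: 0.0489
gripper_force: 41.8
```

Call:
arm_command --plan "0 0 0 0;0 0 0 0;0 0 0 0;0 0 0 0;0 0 0 0" --hand -0.5

```text
clock: 15.3
tcp_pos: [0.6082, -0.2784, -0.0009]
orientation: [-0.183, -3.136, -0.0]
contact_force: [0.2, 0.3, 0.1]
grip_width: 0.0639
gripper_force: 0.0
```

Call:
arm_command --plan "0 0 -0.005 0;0 0 -0.01 0;0 0 -0.02 0;0 0 -0.03 0;0 0 -0.03 0;0 0 -0.03 0;0 0 -0.03 0;0 0 -0.03 0;0 0 -0.02 0;0 0 -0.01 0;0 0 0 0;0 0 0 0;0 0 0 0"

```text
clock: 16.92
tcp_pos: [0.6077, -0.2781, 0.213]
orientation: [-0.183, -3.134, -0.001]
contact_force: [0.0, 0.2, -0.2]
grip_width: 0.0639
gripper_force: 0.0
```

```bash
python3 look.py w7
python3 - <<'E'
from h import *
o=r.get_obs(); p,d=eyes.grab_frame('wrist'); C=cam('wrist',o); W=cloud(C,d)
m=((W[...,2]>.06)&(W[...,2]<.07)&(W[...,1]<-.18)&(d>0)); print(rect(W[m]))
E
```

```text
16.925 [ 0.6077 -0.2781  0.213 ] tool x yaw 173.32 tilt [-1.9e-03  6.0e-04 -1.0e+00] 0.0638787120869116
yellow [618. 236.] [591 211] [639 261] z 0.0951 (array([687.5,  -7.3]), array([54.7, 42.9]), 10.9) circle [687.7  -3.2] 29.1 tool-frame offset mm [-47.7 278.3]
yellow [315. 176.] [291 153] [338 200] z 0.0512 (array([ 608.2, -279.6]), array([49. , 47.6]), -6.7) circle [ 608.1 -279.4] 25.0 tool-frame offset mm [-0.6 -1.4]
yellow [305.  76.] [279  48] [331 104] z 0.0514 (array([ 512.8, -277.2]), array([48.1, 47.9]), -6.6) circle [ 512.6 -276.9] 24.4 tool-frame offset mm [ 94.4 -10.1]
(array([ 561.2, -273.3]), array([179.8, 140.4]), -6.8)
```

The tin stands at cap height 0.051, which puts it on the box floor. Next is the lid.

Call:
arm_command --plan "0.003 0.012 0 0;0.006 0.024 0 0;0.009 0.033 0 0;0.009 0.033 0 0;0.009 0.033 0 0;0.009 0.033 0 0;0.009 0.033 0 0;0.009 0.033 0 0;0.009 0.033 0 0;0.009 0.033 0 0;0.009 0.033 0 0;0.009 0.033 0 0;0.009 0.033 0 0;0.009 0.033 0 0;0.009 0.033 0 0;0.009 0.033 0 0;0.007 0.023 0 0;0.004 0.012 0 0;0 0 0 0;0 0 0 0"

```text
clock: 19.52
tcp_pos: [0.5257, 0.2666, 0.2142]
orientation: [0.186, 3.136, -0.001]
contact_force: [-0.2, -1.0, 0.8]
grip_width: 0.064
gripper_force: 0.0
```

Call:
arm_command --plan "0 0 0 0;0 0 0 0;0 0 0 0"

```text
clock: 19.9
tcp_pos: [0.5255, 0.2676, 0.2142]
orientation: [0.184, 3.136, 0.0]
contact_force: [0.2, -0.5, -0.7]
grip_width: 0.0641
gripper_force: 0.0
```

```bash
python3 look.py w8
python3 - <<'E'
from h import *
o=r.get_obs(); M=R.from_rotvec(o['orientation']).as_matrix(); p,d=eyes.grab_frame('wrist'); C=cam('wrist',o); W=cloud(C,d)
m=((W[...,2]>.038)&(W[...,2]<.046)&(d>0)&(abs(W[...,0]-.525)<.08)&(abs(W[...,1]-.27)<.06)); q=rect(W[m]); print('block',m.sum(),q,(M.T@np.r_[q[0]/1000-o['tcp_pos'][:2],0]).round(4))
E
```

```text
19.9 [0.5255 0.2676 0.2142] tool x yaw 173.28 tilt [ 1.e-04  0.e+00 -1.e+00] 0.06410548207647497
yellow [ 82. 348.] [ 68 336] [101 367] z 0.0949 (array([672.3,  -1.4]), array([56.5, 15.6]), -52.3) circle [678.2   3.1] 28.3 tool-frame offset mm [-177.3 -250. ]
yellow [556. 146.] [492   0] [639 313] z 0.0153 (array([565.8, 546.9]), array([362.9, 148.8]), 0.0) circle [565.7 527.9] 189.4 tool-frame offset mm [ -7.4 282.1]
red [ 72. 136.] [ 43 113] [ 97 162] z 0.0452 (array([458.6,  29.5]), array([53.4, 48.6]), -57.1) circle [459.7  30.2] 27.4 tool-frame offset mm [  38.5 -244.3]
blue [316. 153.] [237  66] [393 247] z 0.0063 (array([523.6, 267.5]), array([208.2, 163.4]), -6.1) circle [523.5 267.8] 131.1 tool-frame offset mm [ 1.8 -0.3]
block 972 (array([522.9, 267.8]), array([68.5, 15.3]), -6.3) [ 0.0025 -0.0003  0.    ]
```

View pics/w8.png

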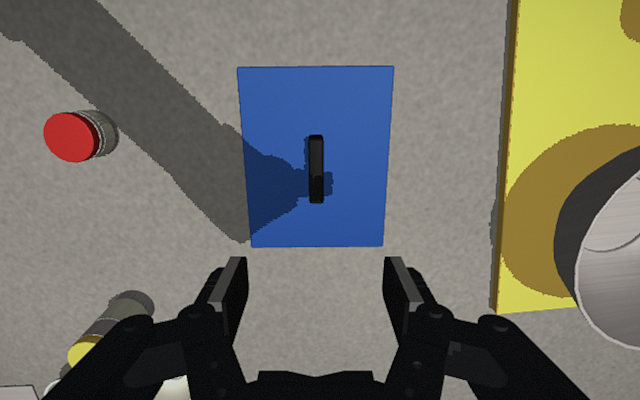

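The lid is clear. Its block is at (316,169) in the wrist view and the fingers straddle it. Descending 0.222 m, then gripping.

Call:
arm_command --plan "0.001 0.0005 0.015 -0.5;0.001 0.0005 0.03 0;0 0 0.035 0;0 0 0.035 0;0 0 0.035 0;0 0 0.025 0;0 0 0.02 0;0 0 0.013 0;0 0 0.008 0;0 0 0.004 0;0 0 0 0;0 0 0 0;0 0 0 0"

```text
clock: 21.62
tcp_pos: [0.5238, 0.2694, -0.0053]
orientation: [0.169, 3.136, 0.001]
contact_force: [-1.2, 0.1, -0.1]
grip_width: 0.0638
gripper_force: 0.0
```

Call:
arm_command --plan "0 0 0 0;0 0 0 0;0 0 0 0;0 0 0 0;0 0 0 0;0 0 0 0;0 0 0 0;0 0 0 0" --hand 1 --grip_force 70

```text
clock: 22.62
tcp_pos: [0.5236, 0.2692, -0.0056]
orientation: [0.17, 3.137, 0.0]
contact_force: [-1.0, -0.7, 5.6]
grip_width: 0.0147
gripper_force: 69.9
```

Call:
arm_command --plan "0 0 -0.005 0;0 0 -0.01 0;0 0 -0.02 0;0 0 -0.025 0;0 0 -0.025 0;0 0 -0.025 0;0 0 -0.02 0;0 0 -0.015 0;0 0 -0.005 0;0 0 0 0;0 0 0 0;0 0 0 0"

```text
clock: 24.12
tcp_pos: [0.523, 0.2689, 0.1434]
orientation: [-0.169, -3.136, 0.001]
contact_force: [-0.0, 0.3, -2.8]
grip_width: 0.015
gripper_force: 68.9
```

```bash
python3 look.py w9|grep -v -e red -e yellow
python3 - <<'E'
from h import *
o=r.get_obs(); M=R.from_rotvec(o['orientation']).as_matrix(); p,d=eyes.grab_frame('wrist'); C=cam('wrist',o); W=cloud(C,d)
m=mask(p,'blue')>0; P=W[m&(d>0)]; A=np.c_[P[:,:2],np.ones(len(P))]; k=np.linalg.lstsq(A,P[:,2],rcond=None)[0]; print('plane',k.round(4), rect(P), np.median(P[:,2]))
b=np.array([.5612,-.2734]); print((M.T@np.r_[b-o['tcp_pos'][:2],0]).round(4))
E
```

```text
24.125 [0.523  0.2689 0.1434] tool x yaw 173.81 tilt [-1.3e-03 -8.0e-04 -1.0e+00] 0.01502437066468154
blue [315. 361.] [289 338] [341 376] z 0.1553 (array([583.5, 261.4]), array([30.1, 27.2]), 83.9) circle [583.4 261.5] 18.1 tool-frame offset mm [-61.  -1.]
blue [315. 171.] [116  37] [513 330] z 0.1554 (array([492.1, 271.2]), array([163. , 145.7]), 83.9) circle [492.4 271. ] 108.7 tool-frame offset mm [31.  -1.1]
plane [0.0092 0.0041 0.1503] (array([504. , 226.7]), array([250.7, 215.9]), 83.5) 0.15552092029734843
[-9.630e-02 -5.351e-01  3.000e-04]
```

Call:
arm_command --plan "-0.002 -0.012 0 0.6;-0.0044 -0.024 0 0;-0.006 -0.033 0 0;-0.006 -0.033 0 0;-0.006 -0.033 0 0;-0.006 -0.033 0 0;-0.006 -0.033 0 0;-0.006 -0.033 0 0;-0.006 -0.033 0 0;-0.006 -0.033 0 0;-0.006 -0.033 0 0;-0.006 -0.033 0 0;-0.006 -0.033 0 0;-0.006 -0.033 0 0;-0.006 -0.033 0 0;-0.006 -0.033 0 0;-0.0042 -0.023 0 0;-0.0022 -0.013 0 0;0 0 0 0;0 0 0 0"

```text
clock: 26.72
tcp_pos: [0.5567, -0.2711, 0.144]
orientation: [-0.184, -3.136, -0.002]
contact_force: [0.1, -0.9, -2.6]
grip_width: 0.0148
gripper_force: 68.9
```

Call:
arm_command --plan "0 0 0 0;0 0 0 0;0 0 0 0"

```text
clock: 27.1
tcp_pos: [0.5567, -0.2721, 0.1442]
orientation: [0.185, 3.136, 0.0]
contact_force: [0.0, -0.0, -3.1]
grip_width: 0.015
gripper_force: 68.9
```

```bash
cat > lid.py <<'E'
from h import *
o=r.get_obs(); print(o['tcp_pos'].round(4))
C=cam('top'); p,d=eyes.grab_frame('top'); W=cloud(C,d); cv2.imwrite('pics/lidtop%d.png'%(o['clock']*100),p[:,:,::-1])
for c in blobs(mask(p,'blue'),300):
    m=np.zeros((400,640),np.uint8); cv2.drawContours(m,[c],-1,1,-1); z=np.median(W[m>0][:,2]); print('top lid',z,rect(ray(C,c,z)))
p,d=eyes.grab_frame('wrist'); C=cam('wrist',o); W=cloud(C,d); m=(mask(p,'blue')>0)&(d>0); P=W[m]; k=np.linalg.lstsq(np.c_[P[:,:2],np.ones(len(P))],P[:,2],rcond=None)[0]
print('wrist lid slope',k.round(4),np.median(P[:,2]).round(4),rect(P)); M=R.from_rotvec(o['orientation']).as_matrix()
print((M.T@np.r_[np.array([.5612,-.2734])-o['tcp_pos'][:2],0]).round(4),np.degrees(np.arctan2(M[1,0],M[0,0])))
E
python3 lid.py
```

```text
[ 0.5567 -0.2721  0.1442]
top lid 0.15589851765450746 (array([ 591.3, -229.7]), array([151.5,  73.9]), -7.0)
wrist lid slope [0.0105 0.0029 0.1519] 0.1562 (array([ 540.8, -314.7]), array([251.3, 209.4]), 82.2)
[-0.0046 -0.0007  0.    ] 173.2462188597113
```

Call:
arm_command --plan "-0.002 0 0.005 0;-0.002 0 0.012 0;-0.001 0 0.018 0;0 0 0.018 0;0 0 0.014 0;0 0 0.008 0;0 0 0.005 0;0 0 0.003 0;0 0 0.001 0;0 0 0 0;0 0 0 0;0 0 0 0"

```text
clock: 28.7
tcp_pos: [0.5617, -0.2731, 0.0604]
orientation: [0.186, 3.136, -0.0]
contact_force: [0.5, 0.7, -3.5]
grip_width: 0.015
gripper_force: 68.9
```

```bash
python3 lid.py
```

```text
[ 0.5617 -0.2731  0.0604]
top lid 0.07206374021948458 (array([ 627.5, -230.5]), array([89.3, 65.5]), -6.9)
wrist lid slope [0.0108 0.0006 0.0673] 0.0723 (array([ 553.6, -293.1]), array([204.1, 198.9]), 82.9)
[ 0.0005 -0.0003 -0.    ] 173.2136262668414
```

Just above the rim, with the underside at about 0.066 where the rim is 0.065. Lowering the last bit, then releasing and lifting.

Call:
arm_command --plan "0 0 0.001 0;0 0 0.0005 0;0 0 0 0;0 0 0 0"

```text
clock: 29.3
tcp_pos: [0.5617, -0.2731, 0.0594]
orientation: [0.186, 3.136, 0.0]
contact_force: [-2.0, 1.7, 6.6]
grip_width: 0.0148
gripper_force: 70.2
```

Call:
arm_command --plan "0 0 0 0;0 0 0 0;0 0 0 0;0 0 0 0;0 0 0 0;0 0 0 0" --hand -0.5

```text
clock: 30.05
tcp_pos: [0.5616, -0.2731, 0.0587]
orientation: [-0.186, -3.136, -0.0]
contact_force: [-0.6, 0.0, -0.5]
grip_width: 0.0645
gripper_force: 0.0
```

Call:
arm_command --plan "0 0 -0.005 0;0 0 -0.01 0;0 0 -0.02 0;0 0 -0.03 0;0 0 -0.03 0;0 0 -0.03 0;0 0 -0.025 0;0 0 -0.015 0;0 0 -0.005 0;0 0 0 0;0 0 0 0;0 0 0 0;0 0 0 0"

```text
clock: 31.68
tcp_pos: [0.5614, -0.273, 0.2282]
orientation: [-0.186, -3.135, -0.0]
contact_force: [-0.8, 0.3, -1.3]
grip_width: 0.0644
gripper_force: 0.0
```

```bash
python3 look.py w10; python3 lid.py
```

```text
31.675 [ 0.5614 -0.273   0.2282] tool x yaw 173.21 tilt [-8.e-04  2.e-04 -1.e+00] 0.06443372409105902
yellow [596. 270.] [568 248] [624 293] z 0.0951 (array([685.6,  -1.3]), array([58.5, 48.2]), 56.4) circle [685.1  -0.9] 29.3 tool-frame offset mm [-91.2 284.5]
red [615.  27.] [592   1] [639  58] z 0.0454 (array([460.1,  22.5]), array([48.3, 41.6]), 10.8) circle [460.3  22.1] 27.2 tool-frame offset mm [135.5 281.5]
blue [315. 163.] [225  66] [405 269] z 0.0714 (array([ 561.5, -274. ]), array([206.7, 163.2]), -6.8) circle [ 559.3 -273.7] 129.3 tool-frame offset mm [-0.2 -1. ]
[ 0.5614 -0.2731  0.2283]
top lid 0.07116363524068492 (array([ 580.4, -227. ]), array([183.4,  69.8]), -6.8)
wrist lid slope [-0.0006  0.0015  0.0721] 0.0712 (array([ 561.2, -283.2]), array([208.5, 182. ]), -6.8)
[ 0.0002 -0.0003  0.    ] 173.21323925554756
```

View pics/w10.png

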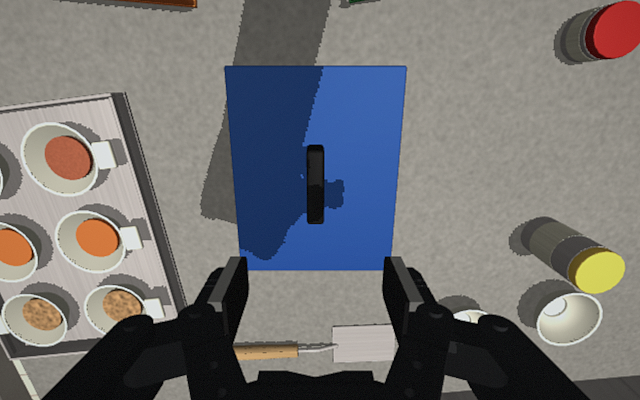

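The lid lies level (its top at 0.0712), centred and square on the box, seen at (225–405, 66–269). The gripper is clear, and the tall and red tins haven't moved.

```bash
python3 -c "
from bench import ticket
print(ticket.hand_in())"
```

```text
the job is handed in; nothing more can be done
None
```

The low yellow-capped tin stands in the box beside the packed one, and the blue lid measures level, centred within about 1 mm and square on the rim; the job is handed in at about 32 s, with no verdict returned.

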